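# Isolate, reset and restart the mould vibrating table

### The arm

A 7-joint arm with a two-finger parallel gripper is mounted at the origin on the work surface. World frame = base frame: x ahead of the robot, y to its left, z up, the work surface at z = 0. Lengths are in m, angles in rad, forces in N, time in s.
With the tool pointing down it reaches from about 0.4 to 0.85 m from the base axis. Payload 4.5 kg.
Tool frame: the origin (TCP) lies between the finger pads; the fingertips stand r.tip_reach ahead of it and the grasp point (between the pads) lies 3 mm ahead of it (r.tip_reach is the distance from the TCP to the fingertips, in m); z points along the fingers, y is the line along which they close (so a half turn about z gives the same grasp; the last joint's range is limited). The gripper opens to 88 mm and grips with 3 to 60 N. Pads are 18 mm wide; open, the fingers measure 123 mm over their backs; the gripper's body (75 mm by 187 mm) begins 45 mm behind the grasp point.
Start: joints at [1.319, 0.689, -0.195, 1.565, 0.157, 0.902, -0.215], TCP at [0.176, -0.6, 0.261] pointing down, gripper open.
Joint ranges: [-3.01, 3.01], [-0.46, 2.08], [-1.47, 1.51], [0.13, 2.56], [-1, 4.14], [0.04, 2.09], [-2.66, 2.66]. Speed limits (rad/s): [2.57, 2.57, 3.14, 3.14, 3.14, 3.14, 3.14].

### API

Orientations are given as a unit quaternion [x, y, z, w].
In Python, from plant import r gives the robot as it stands.
- The arm moves only by the tool step_arm, never from a script. Its argument "motion" is a list of rows, each an object with "dp": the shift along the tool's x, y, z in mm, a list of three; "twist": the turn, a rotation vector about the tool's x, y, z in rad, a list of three; "hand": the opening, from -1 (shut) to 1 (fully open). In form: [{"dp": [dx, dy, dz], "twist": [rx, ry, rz], "hand": hand}, ...]. A call has 1 to 5 rows; each row is the pose to reach, as a shift and turn from the pose commanded when the call began, along the tool's axes at that moment; what a row does not reach only later rows make up. A row lasts 1/8 s, in which the tool goes at most 62.5 mm and 10.7 degrees, less where a joint would pass 70% of its speed; a pose out of reach is approached as far as the arm can. A call with a gripper value outside its range is refused whole. The fingers move at their own pace and stop on an object; "force" is the grip in N (left out, the last holds). Time passes only in rows, so rows that repeat a pose let the fingers close. It gives the time, the measured TCP pose, the force, the opening and the grip force at its end, in the units of the state.
- r.get_state(): the state, without advancing time (a new reading comes with each control period).
- r.snapshot(name): name is "scene" or "top" or "wrist"; returns a dict with "pixels" (420x560x3 uint8, red, green, blue), "depth" (420x560 float32, m along the optical axis (not along the pixel's ray), 0 where there is no reading), "fx", "fy", "cx", "cy" (pixels), "xyz" and "orientation" of the camera in the world; the wrist camera has in their place "mount" (4x4, takes a point from camera to tool coordinates, whose origin is the TCP and whose axes are the flange's). Camera axes: x right, y down, z forward; pixel columns grow to the right and rows downward; lengths in m; the calibration is good to about 2 mm. A picture is of the moment at which its call begins: read the wrist's pose just before it.
- r.finish_job(): hands the job in; it is judged then, once.
Trained networks look in the newest picture that a camera, given by its name, has taken for a name from the list of things; names that differ only in an ending like _2 or _b are one class to them, and where a whole thing is asked for, a point or a joint stands for the part that bears it (a point fixed in the world has none). Each returns a list of dicts, best first, with "score" (0 to 1); they miss things now and then, are a little off and sometimes report something else, mostly with a low value. They report only what shows in the picture. A call takes as long as a camera call.
- r.search_frame(camera, thing): "at" ([x, y, z] in m, in the coordinates of the camera as it stood for that picture, good to about 4 mm: the middle of the surface that is visible of it).
The state is a dict: "clock": time; "q": joint angles; "qd": joint speeds; "joint_torque": joint torques, N m; "tool_pos": TCP position; "eef_rot": TCP orientation; "contact_force": force on the tool from outside, world axes, zero at the start; "moment": the same for the moment, N m; "opening": opening from 0.0 (shut) to 1.0 (fully open); "finger_force": force on a finger pad.
Only numpy, scipy, OpenCV 4.12 (cv2) and the standard library are available. Lean on these libraries where they do the work, as an engineer would, in place of code of your own. Each camera call takes 0.05 s, during which the arm holds its last target. There are 200 camera calls.

### The job

The bar-mould vibrating table has tripped. Throw the black-handled isolator lever from ON (leaning away, under the rod guard) fully over to OFF (leaning towards the robot), then push the palm plunger of the trip unit fully home and let it spring back, and finally throw the lever fully back to ON. Do not push the plunger with more than 40 N, nor more than 10 mm in unless the lever is at OFF, do not press on the rod guard with more than 8 N, and leave the other things on the bench where they are (within 30 mm).

Things in the scene. Friction and masses are not known exactly. Their poses are not given: they have to be found in the camera images.
- isolator: grey steel box 170 x 130 x 80 mm tall, fixed, place and yaw vary, left or right of the trip unit; carries the lever. Origin on the bench below the lever's pivot; x points from OFF to ON (roughly away from the robot), y along the hinge, z up. Box spans x -65 to 105 mm. Two cheeks 50 mm long, up to 122 mm high, stand at y +-18 mm beside the pivot
- lever_pivot (a point): the lever's hinge, 100 mm above the bench; the hinge axis is the isolator's y axis
- lever_grip (a point): middle of the lever's black handle, 100 mm from the pivot. The handle is a bar 24 mm wide (along the hinge axis), 26 mm thick and 80 mm long (60 to 140 mm from the pivot); its z axis runs along the lever away from the pivot, y along the hinge axis
- lever (a joint): lever angle, rad: 0 = OFF stop (leaning 0.75 rad towards the robot), 0.75 = upright, 1.5 = ON stop (leaning 0.75 rad away, under the guard). A weighted handle falls over centre to either stop and is held there by about 4 N at the handle; friction may hold it if left within 0.35 rad of upright. Starts at ON
- guard: knock guard of 10 mm steel rods on the isolator, same origin and axes: three cross rods along y at x = 70, 110, 150 mm, 290 mm up, from y -100 to 100 mm, on two uprights at x = 150 mm. Open to the robot's side. It bars a vertical gripper from the lever at ON: lean the tool 30 to 45 degrees, fingers pointing down and away from the robot
- trip: trip unit: grey steel box about 150 x 120 mm (fixed, position and yaw vary) with a round steel barrel that leans 30 degrees from vertical towards the robot. Origin on the bench, below the barrel; x roughly away from the robot, z up. The back part of the box (x 40 to 110 mm) is 126 mm high
- plunger_top (a point): centre of the black palm plunger's flat face, moves with it. z is the outward normal, leaning 30 degrees from vertical to the trip unit's -x; press along -z. Face 64 mm across, at rest 142 mm above the bench, 33 mm in front (-x) of the unit's origin and 8 mm proud of the barrel's rim; the bore is 76 mm across and the pressing fingers must enter it by 17 mm
- plunger (a joint): plunger travel in m: 0 = out (rest), 0.025 = fully home on a rigid stop. The spring pushes back with 3 N at rest and 7 N when home
- jar: small jar, 44 mm across, 75 mm tall, between the two units; leave alone
- brush: pastry brush 180 mm long lying between or beyond the units; leave alone
- spatula: spatula 250 mm long lying on the robot's side of the bench; leave alone
- mould: clear bar mould 100 x 160 x 18 mm lying on the robot's side; leave alone
- beaker: steel beaker, 70 mm across, 90 mm tall, at the left; leave alone
- carton: cardboard carton 130 x 70 x 80 mm at the right; leave alone

How it is judged:
On the way, in this order (a step that is already met when the one before it is completed fails the run):
1. the lever is thrown to OFF, within 0.08 rad of its stop, for 0.2 s (value of joint lever below 0.08 rad), for 0.2 s.
2. with the lever still at OFF the plunger is pushed fully home, within 1.5 mm of the end of its 25 mm stroke, and held there 0.3 s (value of joint plunger above 0.0235 m and value of joint lever below 0.08 rad), for 0.3 s.
3. the plunger is let out again (within 3 mm of rest), the lever still at OFF (value of joint plunger below 0.003 m and value of joint lever below 0.08 rad), for 0.1 s.
4. the lever is thrown back to ON, within 0.08 rad of its stop, for 0.2 s (value of joint lever above 1.42 rad), for 0.2 s.
At the end, for the whole second after the job is handed in: The lever rests at ON within 0.08 rad of its stop, the plunger is out again (within 3 mm of rest) after having been pushed fully home while the lever was at OFF, and the robot touches nothing (value of joint lever above 1.42 rad and value of joint plunger below 0.003 m and contact force between each of the fingers, the arm and anything else below 0.1 N).
It fails at once if the plunger is pushed with more than 40 N (contact force between any of the fingers, the arm and plunger above 40 N).
It fails at once if the plunger is pushed in more than 10 mm while the lever is more than 0.2 rad away from OFF (value of joint plunger above 0.01 m and value of joint lever above 0.2 rad).
It fails at once if the robot pushes against the rod guard with more than 8 N (contact force between any of the fingers, the arm and guard above 8 N).
It fails at once if a bystander (jar, brush, spatula, mould, beaker, carton) is moved by more than 30 mm (distance of any of jar, brush, spatula, mould, beaker, carton from where it was at the start of the episode above 0.03 m).
It also fails if it takes over 72 s, if anything falls off the work surface, if the arm or the gripper's body presses on something with over 40 N, if the wrist force passes 120 N, or if a joint passes its speed limit or range.

## Working session

There is one attempt and no reset: what is moved stays moved. The work goes in short steps, Python scripts to look and compute and a tool call to move; the robot and the scene stay as the last step left them, time stands still between calls to the robot, and variables do not carry over. Pictures are saved under pics/ and viewed, at most 10 in all, crops included, and the job is handed in when it is done.

Besides the shell and the picture viewer there is one more tool, called after ">>>" as name(argument=value, ...) on one line, values as JSON. step_arm: Moves the arm, as the interface text tells. Its arguments: {"type":"object","properties":{"motion":{"type":"array"},"force":{"type":"number"}},"required":["motion"]}

```bash
mkdir -p pics; ls; cat > h.py <<'E'
import numpy as np, cv2
from scipy.spatial.transform import Rotation as R
from plant import r
def snap(n):
    s=r.get_state(); d=r.snapshot(n)
    if 'mount' in d:
        T=np.eye(4);T[:3,:3]=R.from_quat(s['eef_rot']).as_matrix();T[:3,3]=s['tool_pos'];d['T']=T@np.array(d['mount'])
    else:
        T=np.eye(4);o=np.array(d['orientation'])
        T[:3,:3]=o if o.shape==(3,3) else R.from_quat(o).as_matrix();T[:3,3]=d['xyz'];d['T']=T
    return d
def cloud(d):
    v,u=np.mgrid[:420,:560];z=d['depth']
    p=np.stack([(u-d['cx'])/d['fx']*z,(v-d['cy'])/d['fy']*z,z],-1)
    w=p@d['T'][:3,:3].T+d['T'][:3,3];w[z<=0]=np.nan
    return w
def find(cam,d,t):
    return [(round(x['score'],2),np.round(d['T'][:3,:3]@x['at']+d['T'][:3,3],3)) for x in r.search_frame(cam,t)[:2]]
E
python3 - <<'E'
from h import *
s=r.get_state();print(s,r.tip_reach)
for c in('scene','top'):
    d=snap(c);cv2.imwrite(f'pics/{c}1.png',d['pixels'][...,::-1]);np.save(c+'.npy',cloud(d));print(c,d['T'])
    for t in('isolator','lever_grip','lever_pivot','guard','trip','plunger_top','jar','brush','spatula','mould','beaker','carton'):print(t,find(c,d,t))
E
```

```text
pics
{'clock': 0.0, 'q': array([ 1.31881234,  0.6899988 , -0.19448562,  1.56633347,  0.15729659,
        0.90251255, -0.2150948 ]), 'qd': array([-0.00014642, -0.00047732, -0.00035263,  0.00098297, -0.0012149 ,
       -0.00107346,  0.00118625]), 'joint_torque': array([ 5.03220926e-04, -5.27559221e+01, -1.26697876e+00, -1.53432101e+01,
       -5.27083862e-02,  6.62515798e-03,  1.76433932e-04]), 'tool_pos': array([ 0.17596657, -0.59909819,  0.25990286]), 'eef_rot': array([ 9.89803290e-01,  1.42437987e-01, -2.06717376e-04, -9.08084084e-04]), 'contact_force': array([ 0.50277825, -0.01143759, -0.22790631]), 'moment': array([-0.05419608,  0.02431662,  0.03486959]), 'finger_force': 0.0, 'opening': 0.9991529387553983} 0.022
scene [[-8.48125332e-01  3.30099375e-01 -4.14388494e-01  9.77599863e-01]
 [ 5.29795575e-01  5.28828732e-01 -6.63066226e-01  7.42559619e-01]
 [ 2.62795120e-04 -7.81904454e-01 -6.23398232e-01  8.61308056e-01]
 [ 0.00000000e+00  0.00000000e+00  0.00000000e+00  1.00000000e+00]]
isolator [(0.7, array([0.638, 0.244, 0.08 ])), (0.38, array([ 0.551, -0.247,  0.144]))]
lever_grip [
[... 870 characters left out ...]
       0.          0.          1.        ]]
isolator [(0.83, array([0.604, 0.208, 0.081]))]
lever_grip [(0.86, array([0.598, 0.221, 0.171]))]
lever_pivot [(0.91, array([0.606, 0.209, 0.079]))]
guard [(0.98, array([0.677, 0.195, 0.294]))]
trip [(0.97, array([ 0.586, -0.235,  0.116]))]
plunger_top [(0.56, array([0.603, 0.208, 0.08 ])), (0.55, array([ 0.549, -0.267,  0.142]))]
jar [(0.65, array([0.464, 0.008, 0.077]))]
brush [(0.97, array([ 0.678, -0.005,  0.019]))]
spatula [(0.78, array([ 0.352,  0.266, -0.001]))]
mould [(0.6, array([ 0.356, -0.25 ,  0.008]))]
beaker [(0.56, array([0.618, 0.453, 0.06 ])), (0.35, array([ 0.558, -0.448,  0.077]))]
carton [(0.72, array([ 0.558, -0.451,  0.077]))]
```

View pics/top1.png

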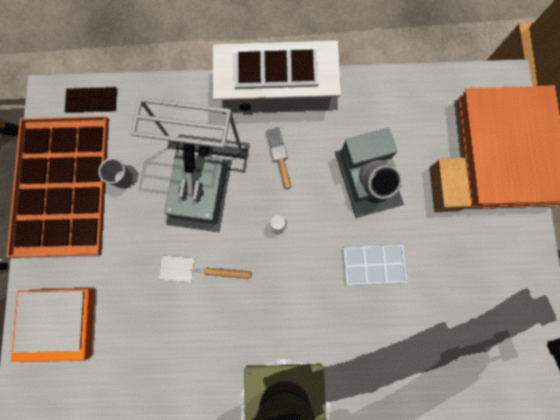

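View pics/scene1.png

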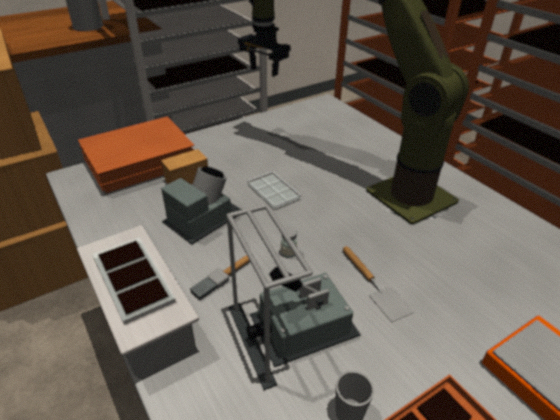

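The top view shows the isolator box around (195,185), its lever at (190,165) under the guard's rods (135–245, 100–155), and the trip unit at (372,170) with the plunger at (383,180). The scene view agrees. Next I fit both poses from the depth data.

```bash
python3 - <<'E'
from h import *
P=np.load('top.npy').reshape(-1,3);S=np.load('scene.npy').reshape(-1,3)
def rect(Q,n):
    (c,wh,a)=cv2.minAreaRect((Q[:,:2]*1000).astype(np.float32));print(n,len(Q),np.round(c,1),np.round(wh,1),a,'medz',np.median(Q[:,2]).round(4))
def sel(C,x,y,z):
    m=(C[:,0]>x[0])&(C[:,0]<x[1])&(C[:,1]>y[0])&(C[:,1]<y[1])&(C[:,2]>z[0])&(C[:,2]<z[1]);return C[m]
for n,C in(('top',P),('scene',S)):
    rect(sel(C,(.48,.8),(.08,.36),(.074,.087)),n+' isobox')
    g=sel(C,(.55,.85),(.03,.38),(.28,.305));rect(g,n+' guard')
    rect(sel(C,(.5,.75),(-.36,-.12),(.121,.131)),n+' tripback')
    q=sel(C,(.5,.62),(-.32,-.18),(.12,.2));print(n,'trip up',len(q),q.mean(0),q.min(0),q.max(0))
E
python3 - <<'E'
from h import *
P=np.load('top.npy')
# occupancy of guard rods & lever in the top image
W=P; m=(W[...,2]>.275)&(W[...,2]<.305)&(W[...,0]>.5)&(W[...,1]>0)
print(m.sum())
m2=(W[...,2]>.11)&(W[...,2]<.26)&(W[...,0]>.5)&(W[...,1]>.12)&(W[...,1]<.3)
print(np.round(W[m2][::8],3))
E
```

```text
top isobox 2434 [593.9 220.2] [205.3 217. ] 80.48565673828125 medz 0.0799
top guard 1548 [659.9 211. ] [210.7  91. ] 80.61531829833984 medz 0.2937
top tripback 1325 [ 604. -250.] [168.1 120.6] 14.030086517333984 medz 0.1249
top trip up 934 [ 0.56374049 -0.25368541  0.13833206] [ 0.51878338 -0.30556402  0.12000547] [ 0.61999254 -0.1854273   0.15861991]
scene isobox 2932 [597.3 223.9] [206.3 219.1] 80.62223052978516 medz 0.081
scene guard 1755 [661.3 211.7] [210.4  90.3] 80.60604095458984 medz 0.295
scene tripback 842 [ 608.  -249.5] [168.3 123. ] 15.082594871520996 medz 0.1263
scene trip up 566 [ 0.5770296  -0.24091305  0.13834172] [ 0.52160499 -0.29887014  0.12013184] [ 0.61975869 -0.18552045  0.15930204]
1554
[[0.953 0.166 0.121]
 [0.955 0.145 0.117]
 [0.952 0.123 0.12 ]
 [0.953 0.151 0.116]
 [0.95  0.128 0.12 ]
 [0.946 0.155 0.123]
 [0.945 0.133 0.122]
 [0.944 0.163 0.121]
 [0.943 0.142 0.122]
 [0.944 0.17  0.117]
 [0.943 0.145 0.117]
 [0.94  0.123 0.121]
 [0.938 0.15  0.121]
 [0.938 0.128 0.119]
 [0.936 0.158 0.12 ]
 [0.934 0.136 0.121]
 [0.934 0.164 0.119]
 [0.932 0.142 0.12 ]
 [
[... 3372 characters left out ...]
0.147]
 [0.583 0.223 0.145]
 [0.582 0.22  0.138]
 [0.577 0.23  0.137]
 [0.575 0.223 0.134]
 [0.573 0.228 0.134]
 [0.574 0.239 0.119]
 [0.57  0.243 0.126]
 [0.569 0.222 0.128]
 [0.569 0.241 0.122]
 [0.568 0.21  0.121]
 [0.568 0.24  0.112]
 [0.565 0.211 0.12 ]
 [0.566 0.24  0.113]
 [0.562 0.21  0.123]
 [0.561 0.231 0.121]
 [0.561 0.206 0.117]
 [0.558 0.226 0.119]
 [0.555 0.248 0.123]
 [0.557 0.222 0.113]
 [0.553 0.244 0.12 ]
 [0.551 0.212 0.125]
 [0.552 0.243 0.113]
 [0.55  0.208 0.12 ]
 [0.547 0.213 0.12 ]
 [0.547 0.227 0.112]
 [0.542 0.245 0.122]
 [0.54  0.248 0.121]
 [0.538 0.253 0.12 ]
 [0.537 0.21  0.12 ]
 [0.533 0.214 0.127]
 [0.534 0.245 0.113]
 [0.531 0.246 0.117]
 [0.527 0.211 0.117]]
```

```bash
cat >> h.py <<'E'
def frame(o,yaw):
    a=np.radians(yaw);M=np.array([[np.cos(a),-np.sin(a),0],[np.sin(a),np.cos(a),0],[0,0,1]]);return np.array([*o,0.]),M
ISO=frame((.552,.2293),-9.4); TRIP=frame((.581,-.2565),14.5)
def tool(F,p_mm,lean):   # lean deg: fingers pointing to +x of the unit; returns world TCP pose
    o,M=F;a=np.radians(lean);c,s=np.cos(a),np.sin(a)
    return o+M@(np.array(p_mm)/1000), M@np.array([[c,0,s],[0,-1,0],[s,0,-c]])
def lev(q,d,lean,back=0):  # TCP on the lever at angle q, d mm from the pivot, back mm behind
    t=q-.75;a=np.radians(lean)
    return tool(ISO,[d*np.sin(t)-back*np.sin(a),0,100+d*np.cos(t)+back*np.cos(a)],lean)
def rel(*targets):
    s=r.get_state();p0=s['tool_pos'];R0=R.from_quat(s['eef_rot']).as_matrix()
    print('t',round(s['clock'],2),'tcp',np.round(p0,4),'F',np.round(s['contact_force'],1),'open',round(s['opening'],3),'q',np.round(s['q'],2))
    for p,M in targets:
        print('dp',np.round(R0.T@(p-p0)*1000,1),'tw',np.round(R.from_matrix(R0.T@M).as_rotvec(),3),' world',np.round(p,3))
E
python3 - <<'E'
from h import *
V=tool(ISO,[0,0,0],0)[1]
rel((np.array([.40,-.35,.42]),V),(np.array([.45,0,.42]),V),lev(1.5,100,40,120))
E
```

```text
t 1.3 tcp [ 0.1762 -0.5997  0.2607] F [-0.2 -0.2 -1. ] open 0.999 q [ 1.32  0.69 -0.19  1.57  0.16  0.9  -0.22]
dp [ 285.1 -176.4 -159.3] tw [ 0.   -0.    0.45]  world [ 0.4  -0.35  0.42]
dp [ 431.7 -498.1 -159.3] tw [ 0.   -0.    0.45]  world [0.45 0.   0.42]
dp [ 586.2 -693.3   -4.4] tw [-0.157  0.686  0.431]  world [0.543 0.231 0.265]
```

>>> step_arm(motion=[{"dp":[30,-20,-60],"twist":[0,0,0.1],"hand":1},{"dp":[70,-45,-100],"twist":[0,0,0.15],"hand":1},{"dp":[115,-75,-130],"twist":[0,0,0.2],"hand":1},{"dp":[160,-105,-155],"twist":[0,0,0.3],"hand":1},{"dp":[210,-135,-160],"twist":[0,0,0.4],"hand":1}])

```text
clock: 1.92
tool_pos: [0.3409, -0.4103, 0.4229]
eef_rot: [0.998, -0.059, 0.002, 0.002]
contact_force: [1.9, -0.5, -0.8]
opening: 0.999
finger_force: 0.0
```

```bash
python3 - <<'E'
from h import *
V=tool(ISO,[0,0,0],0)[1]
rel((np.array([.45,0,.40]),V),lev(1.5,100,40,120))
E
```

```text
t 1.93 tcp [ 0.3409 -0.4103  0.4229] F [ 1.9 -0.5 -0.8] open 0.999 q [ 0.87  0.39 -0.12  1.59  0.05  1.15 -0.95]
dp [  59.7 -420.3   21.9] tw [ 0.003 -0.003  0.045]  world [0.45 0.   0.4 ]
dp [ 124.4 -660.9  156.3] tw [-0.013  0.695  0.045]  world [0.543 0.231 0.265]
```

>>> step_arm(motion=[{"dp":[10,-60,5],"twist":[0,0,0.02],"hand":1},{"dp":[20,-120,8],"twist":[0,0,0.045],"hand":1},{"dp":[30,-180,10],"twist":[0,0,0.045],"hand":1},{"dp":[40,-240,15],"twist":[0,0,0.045],"hand":1},{"dp":[45,-300,20],"twist":[0,0,0.045],"hand":1}])

```text
clock: 2.55
tool_pos: [0.4191, -0.116, 0.4009]
eef_rot: [0.997, -0.079, 0.001, 0.0]
contact_force: [-0.0, 1.0, -0.7]
opening: 0.998
finger_force: 0.0
```

>>> step_arm(motion=[{"dp":[5,-60,0],"twist":[0,0.06,0],"hand":1},{"dp":[10,-120,0],"twist":[0,0.15,0],"hand":1},{"dp":[15,-180,0],"twist":[0,0.3,0],"hand":1},{"dp":[15,-240,5],"twist":[0,0.45,0],"hand":1},{"dp":[15,-300,10],"twist":[0,0.6,0],"hand":1}])

```text
clock: 3.18
tool_pos: [0.4728, 0.0955, 0.387]
eef_rot: [0.976, -0.08, 0.199, 0.025]
contact_force: [-0.0, -0.7, -0.1]
opening: 1.001
finger_force: 0.0
```

```bash
python3 - <<'E'
from h import *
rel(lev(1.5,100,40,120),lev(1.5,100,40,60),lev(1.5,100,40,3))
E
```

```text
t 3.17 tcp [0.4728 0.0955 0.387 ] F [-0.  -0.7 -0.1] open 1.001 q [-0.53  0.21  0.11  2.1   0.42  0.54 -2.5 ]
dp [  -3.6 -147.2  128.2] tw [0.017 0.295 0.007]  world [0.543 0.231 0.265]
dp [  13.9 -148.1  185.6] tw [0.017 0.295 0.007]  world [0.581 0.224 0.219]
dp [  30.5 -149.   240.1] tw [0.017 0.295 0.007]  world [0.617 0.218 0.175]
```

>>> step_arm(motion=[{"dp":[0,0,0],"twist":[0,0,-0.18],"hand":1},{"dp":[0,0,0],"twist":[0,0,-0.36],"hand":1},{"dp":[0,0,0],"twist":[0,0,-0.54],"hand":1},{"dp":[0,0,0],"twist":[0,0,-0.72],"hand":1},{"dp":[0,0,0],"twist":[0,0,-0.9],"hand":1}])

```text
clock: 3.8
tool_pos: [0.4731, 0.0934, 0.387]
eef_rot: [0.914, 0.354, 0.166, 0.11]
contact_force: [0.0, 1.0, -0.2]
opening: 1.003
finger_force: 0.0
```

>>> step_arm(motion=[{"dp":[0,0,0],"twist":[0,0,-0.18],"hand":1},{"dp":[0,0,0],"twist":[0,0,-0.36],"hand":1},{"dp":[0,0,0],"twist":[0,0,-0.54],"hand":1},{"dp":[0,0,0],"twist":[0,0,-0.72],"hand":1},{"dp":[0,0,0],"twist":[0,0,-0.9],"hand":1}])

```text
clock: 4.42
tool_pos: [0.4731, 0.0933, 0.387]
eef_rot: [0.669, 0.716, 0.102, 0.172]
contact_force: [-0.0, 0.9, -0.1]
opening: 1.006
finger_force: 0.0
```

>>> step_arm(motion=[{"dp":[0,0,0],"twist":[0,0,-0.18],"hand":1},{"dp":[0,0,0],"twist":[0,0,-0.36],"hand":1},{"dp":[0,0,0],"twist":[0,0,-0.54],"hand":1},{"dp":[0,0,0],"twist":[0,0,-0.72],"hand":1},{"dp":[0,0,0],"twist":[0,0,-0.9],"hand":1}])

```text
clock: 5.05
tool_pos: [0.4731, 0.0933, 0.387]
eef_rot: [0.291, 0.936, 0.017, 0.199]
contact_force: [0.1, -0.2, -0.0]
opening: 0.998
finger_force: 0.0
```

```bash
cat >> h.py <<'E'
_tool=tool
def tool(F,p,lean):  # half turn about tool z, to keep joint 7 off its limit
    p,M=_tool(F,p,lean);return p,M@np.diag([-1,-1,1])
E
python3 - <<'E'
from h import *
rel(lev(1.5,100,20,190),lev(1.5,100,35,120),lev(1.5,100,35,60),lev(1.5,100,35,3))
E
```

```text
t 5.05 tcp [0.4731 0.0933 0.387 ] F [ 0.1 -0.2 -0. ] open 0.998 q [-0.08  0.23 -0.46  2.08  0.64  0.64 -0.02]
dp [ 25.8 151.4  52.4] tw [-0.009  0.056 -0.435]  world [0.555 0.229 0.352]
dp [ 58.  138.  124.8] tw [-0.065 -0.202 -0.431]  world [0.551 0.229 0.271]
dp [ 47.2 144.4 183.5] tw [-0.065 -0.202 -0.431]  world [0.585 0.224 0.222]
dp [ 36.9 150.4 239.2] tw [-0.065 -0.202 -0.431]  world [0.618 0.218 0.176]
```

>>> step_arm(motion=[{"dp":[5,40,0],"twist":[0,0,-0.12],"hand":1},{"dp":[15,80,15],"twist":[0,0,-0.24],"hand":1},{"dp":[26,120,35],"twist":[0,0,-0.36],"hand":1},{"dp":[26,151,52],"twist":[-0.01,0.05,-0.435],"hand":1},{"dp":[26,151,52],"twist":[-0.01,0.05,-0.435],"hand":1}])

```text
clock: 5.68
tool_pos: [0.5566, 0.2293, 0.3509]
eef_rot: [0.084, 0.981, -0.013, 0.175]
contact_force: [-1.0, -0.2, 0.0]
opening: 0.997
finger_force: 0.0
```

```bash
python3 - <<'E'
from h import *
rel(lev(1.5,100,35,120),lev(1.5,100,35,60),lev(1.5,100,35,3))
d=snap('wrist');cv2.imwrite('pics/w1.png',d['pixels'][...,::-1])
print(find('wrist',d,'lever_grip'),find('wrist',d,'guard'),'expect grip',lev(1.5,100,35,0)[0])
E
```

```text
t 5.67 tcp [0.5566 0.2293 0.3509] F [-1.  -0.2  0. ] open 0.997 q [-0.23  0.49 -0.55  1.78  0.74  0.82  0.21]
dp [32.3 -1.1 72.8] tw [ 0.    -0.258 -0.006]  world [0.551 0.229 0.271]
dp [ 17.   -1.  130.8] tw [ 0.    -0.258 -0.006]  world [0.585 0.224 0.222]
dp [  2.5  -1.  185.9] tw [ 0.    -0.258 -0.006]  world [0.618 0.218 0.176]
[(0.89, array([0.605, 0.223, 0.18 ]))] [(0.94, array([0.66 , 0.217, 0.294]))] expect grip [0.61924858 0.21816707 0.17316889]
```

>>> step_arm(motion=[{"dp":[20,-1,35],"twist":[0,-0.13,0],"hand":1},{"dp":[32,-1,73],"twist":[0,-0.258,-0.006],"hand":1},{"dp":[25,-1,105],"twist":[0,-0.258,-0.006],"hand":1},{"dp":[15,-1,140],"twist":[0,-0.258,-0.006],"hand":1},{"dp":[11,-1,155],"twist":[0,-0.258,-0.006],"hand":1}])

```text
clock: 6.45
tool_pos: [0.5972, 0.2191, 0.201]
eef_rot: [0.077, 0.951, -0.026, 0.299]
contact_force: [0.1, -0.4, 1.0]
opening: 0.999
finger_force: 0.0
```

```bash
python3 - <<'E'
from h import *
rel(lev(1.5,100,35,3))
d=snap('wrist');cv2.imwrite('pics/w2.png',d['pixels'][...,::-1])
print(find('wrist',d,'lever_grip'))
E
```

```text
t 6.45 tcp [0.5972 0.2191 0.201 ] F [ 0.1 -0.4  1. ] open 0.999 q [-0.49  0.72 -0.22  2.06  1.74  0.57 -0.84]
dp [-2.   2.8 32.3] tw [-0.002 -0.     0.002]  world [0.618 0.218 0.176]
[(0.94, array([0.595, 0.224, 0.167]))]
```

View pics/w2.png

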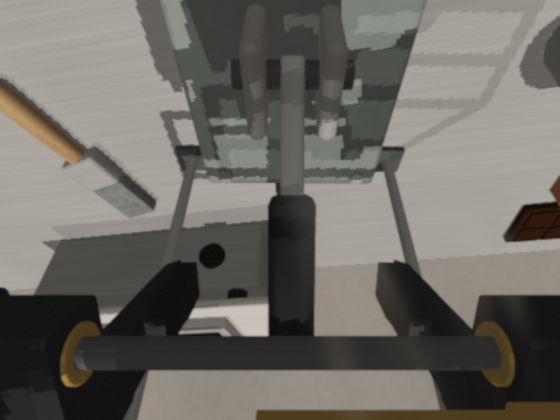

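The handle sits at (292,265), centred between the two fingers at (165,300) and (400,300), and the pivot is at (290,75). I go in and grip.

>>> step_arm(motion=[{"dp":[-1,2,16],"twist":[0,0,0],"hand":1},{"dp":[-2,2,32],"twist":[0,0,0],"hand":1},{"dp":[-2,2,32],"twist":[0,0,0],"hand":-0.3},{"dp":[-2,2,32],"twist":[0,0,0],"hand":-0.8},{"dp":[-2,2,32],"twist":[0,0,0],"hand":-0.8}], force=15)

```text
clock: 7.18
tool_pos: [0.6181, 0.2193, 0.1783]
eef_rot: [0.078, 0.95, -0.025, 0.301]
contact_force: [-0.1, 0.4, 0.0]
opening: 0.685
finger_force: 0.0
```

>>> step_arm(motion=[{"dp":[0,0,0],"twist":[0,0,0],"hand":-0.8},{"dp":[0,0,0],"twist":[0,0,0],"hand":-0.8},{"dp":[0,0,0],"twist":[0,0,0],"hand":-0.8}])

```text
clock: 7.55
tool_pos: [0.6183, 0.2191, 0.178]
eef_rot: [0.078, 0.95, -0.025, 0.301]
contact_force: [-1.0, 0.5, -0.3]
opening: 0.338
finger_force: 0.0
```

```bash
python3 - <<'E'
from h import *
for q,l in((1.5,35),(1.35,32),(1.2,29),(1.05,26),(.9,22),(.75,18)):rel(lev(q,100,l,3))
E
```

```text
t 7.55 tcp [0.6183 0.2191 0.178 ] F [-1.   0.5 -0.3] open 0.338 q [-0.46  0.77 -0.22  2.02  1.79  0.57 -0.87]
dp [ 1.9 -0.7  1.6] tw [-0.     0.002  0.001]  world [0.618 0.218 0.176]
t 7.55 tcp [0.6183 0.2191 0.178 ] F [-1.   0.5 -0.3] open 0.338 q [-0.46  0.77 -0.22  2.02  1.79  0.57 -0.87]
dp [  5.9  -0.7 -12.8] tw [-0.     0.054  0.001]  world [0.606 0.22  0.185]
t 7.55 tcp [0.6183 0.2191 0.178 ] F [-1.   0.5 -0.3] open 0.338 q [-0.46  0.77 -0.22  2.02  1.79  0.57 -0.87]
dp [ 12.   -0.7 -26.4] tw [-0.     0.107  0.001]  world [0.593 0.222 0.193]
t 7.55 tcp [0.6183 0.2191 0.178 ] F [-1.   0.5 -0.3] open 0.338 q [-0.46  0.77 -0.22  2.02  1.79  0.57 -0.87]
dp [ 20.1  -0.7 -38.8] tw [-0.     0.159  0.001]  world [0.58  0.225 0.198]
t 7.55 tcp [0.6183 0.2191 0.178 ] F [-1.   0.5 -0.3] open 0.338 q [-0.46  0.77 -0.22  2.02  1.79  0.57 -0.87]
dp [ 29.9  -0.7 -49.9] tw [-0.     0.229  0.001]  world [0.566 0.227 0.202]
t 7.55 tcp [0.6183 0.2191 0.178 ] F [-1.   0.5 -0.3] open 0.338 q [-0.46  0.77 -0.22  2.02  1.79  0.57 -0.87]
dp [ 41.3  -0.7 -59.4] tw [-0.     0.299  0.001]  world [0.551 0.229 0.203]
```

>>> step_arm(motion=[{"dp":[0,0,0],"twist":[0,0,0],"hand":-0.8},{"dp":[0,0,0],"twist":[0,0,0],"hand":-0.8},{"dp":[2,0,-7],"twist":[0,0.027,0],"hand":-0.8},{"dp":[4,0,-14],"twist":[0,0.054,0],"hand":-0.8}], force=20)

```text
clock: 8.05
tool_pos: [0.6084, 0.2193, 0.1872]
eef_rot: [0.08, 0.958, -0.024, 0.275]
contact_force: [3.9, -2.9, -4.1]
opening: 0.269
finger_force: 20.0
```

```bash
python3 - <<'E'
from h import *
for q,l in((1.35,32),(1.2,29),(1.05,26),(.9,22),(.75,18),(.6,14)):rel(lev(q,101,l,3))
E
```

```text
t 8.05 tcp [0.6084 0.2193 0.1872] F [ 3.9 -2.9 -4.1] open 0.269 q [-0.47  0.74 -0.2   2.01  1.64  0.51 -0.72]
dp [2.2 0.6 0.1] tw [-0.003  0.002 -0.001]  world [0.607 0.22  0.186]
t 8.05 tcp [0.6084 0.2193 0.1872] F [ 3.9 -2.9 -4.1] open 0.269 q [-0.47  0.74 -0.2   2.01  1.64  0.51 -0.72]
dp [  9.1   0.6 -13.3] tw [-0.003  0.054 -0.001]  world [0.594 0.222 0.194]
t 8.05 tcp [0.6084 0.2193 0.1872] F [ 3.9 -2.9 -4.1] open 0.269 q [-0.47  0.74 -0.2   2.01  1.64  0.51 -0.72]
dp [ 17.9   0.5 -25.4] tw [-0.003  0.106 -0.001]  world [0.58  0.225 0.199]
t 8.05 tcp [0.6084 0.2193 0.1872] F [ 3.9 -2.9 -4.1] open 0.269 q [-0.47  0.74 -0.2   2.01  1.64  0.51 -0.72]
dp [ 28.4   0.5 -36.1] tw [-0.003  0.176 -0.001]  world [0.566 0.227 0.203]
t 8.05 tcp [0.6084 0.2193 0.1872] F [ 3.9 -2.9 -4.1] open 0.269 q [-0.47  0.74 -0.2   2.01  1.64  0.51 -0.72]
dp [ 40.4   0.5 -45. ] tw [-0.003  0.246 -0.001]  world [0.551 0.229 0.204]
t 8.05 tcp [0.6084 0.2193 0.1872] F [ 3.9 -2.9 -4.1] open 0.269 q [-0.47  0.74 -0.2   2.01  1.64  0.51 -0.72]
dp [ 53.6   0.4 -52. ] tw [-0.003  0.316 -0.001]  world [0.536 0.232 0.203]
```

Gripped, with moderate forces. I follow the arc.

>>> step_arm(motion=[{"dp":[9,0,-13],"twist":[0,0.054,0],"hand":-0.8},{"dp":[18,0,-25],"twist":[0,0.106,0],"hand":-0.8},{"dp":[28,0,-36],"twist":[0,0.176,0],"hand":-0.8},{"dp":[40,0,-45],"twist":[0,0.246,0],"hand":-0.8},{"dp":[54,0,-52],"twist":[0,0.316,0],"hand":-0.8}])

```text
clock: 8.68
tool_pos: [0.5379, 0.2312, 0.2045]
eef_rot: [0.083, 0.989, -0.011, 0.123]
contact_force: [5.3, -3.9, -0.1]
opening: 0.271
finger_force: 20.0
```

```bash
python3 - <<'E'
from h import *
for q,l in((.6,14),(.45,11),(.3,8),(.15,5),(0.03,3)):rel(lev(q,101,l,3))
E
```

```text
t 8.68 tcp [0.5379 0.2312 0.2045] F [ 5.3 -3.9 -0.1] open 0.271 q [-0.31  0.68 -0.43  1.93  0.89  0.58  0.02]
dp [2.  0.4 1.3] tw [-0.002  0.003 -0.002]  world [0.536 0.232 0.203]
t 8.68 tcp [0.5379 0.2312 0.2045] F [ 5.3 -3.9 -0.1] open 0.271 q [-0.31  0.68 -0.43  1.93  0.89  0.58  0.02]
dp [16.9  0.4  1. ] tw [-0.001  0.055 -0.002]  world [0.522 0.234 0.199]
t 8.68 tcp [0.5379 0.2312 0.2045] F [ 5.3 -3.9 -0.1] open 0.271 q [-0.31  0.68 -0.43  1.93  0.89  0.58  0.02]
dp [31.8  0.3  2.9] tw [-0.001  0.108 -0.002]  world [0.508 0.237 0.194]
t 8.68 tcp [0.5379 0.2312 0.2045] F [ 5.3 -3.9 -0.1] open 0.271 q [-0.31  0.68 -0.43  1.93  0.89  0.58  0.02]
dp [46.2  0.3  7.1] tw [-0.001  0.16  -0.002]  world [0.495 0.239 0.186]
t 8.68 tcp [0.5379 0.2312 0.2045] F [ 5.3 -3.9 -0.1] open 0.271 q [-0.31  0.68 -0.43  1.93  0.89  0.58  0.02]
dp [57.2  0.3 12. ] tw [-0.001  0.195 -0.002]  world [0.486 0.24  0.179]
```

>>> step_arm(motion=[{"dp":[17,0,1],"twist":[0,0.055,0],"hand":-0.8},{"dp":[32,0,3],"twist":[0,0.108,0],"hand":-0.8},{"dp":[46,0,7],"twist":[0,0.16,0],"hand":-0.8},{"dp":[58,0,12],"twist":[0,0.195,0],"hand":-0.8},{"dp":[58,0,12],"twist":[0,0.195,0],"hand":-0.8}])

```text
clock: 9.3
tool_pos: [0.4817, 0.2407, 0.1766]
eef_rot: [0.082, 0.996, -0.003, 0.023]
contact_force: [-0.9, -2.7, -1.3]
opening: 0.27
finger_force: 20.0
```

>>> step_arm(motion=[{"dp":[0,0,0],"twist":[0,0,0],"hand":0.5},{"dp":[0,0,0],"twist":[0,0,0],"hand":1},{"dp":[0,0,0],"twist":[0,0,0],"hand":1},{"dp":[0,0,0],"twist":[0,0,0],"hand":1},{"dp":[0,0,0],"twist":[0,0,0],"hand":1}])

```text
clock: 9.93
tool_pos: [0.482, 0.2417, 0.177]
eef_rot: [0.082, 0.996, -0.002, 0.024]
contact_force: [-0.7, -0.2, -0.1]
opening: 0.815
finger_force: 0.0
```

```bash
python3 - <<'E'
from h import *
rel(lev(0,101,3,3))
d=snap('wrist');cv2.imwrite('pics/w3.png',d['pixels'][...,::-1]);print(find('wrist',d,'lever_grip'))
d=snap('scene');cv2.imwrite('pics/s3.png',d['pixels'][150:400,180:420,::-1]);print(find('scene',d,'lever_grip'),lev(0,100,0,0)[0])
E
```

```text
t 9.93 tcp [0.482  0.2417 0.177 ] F [-0.7 -0.2 -0.1] open 0.815 q [-0.23  0.74 -0.57  1.93  0.71  0.65  0.15]
dp [-2.  -0.8  0.2] tw [-0.    -0.005  0.   ]  world [0.484 0.241 0.177]
[(0.76, array([0.462, 0.246, 0.206]))]
[(0.6, array([0.509, 0.237, 0.16 ]))] [0.48475142 0.24043293 0.17316889]
```

View pics/w3.png

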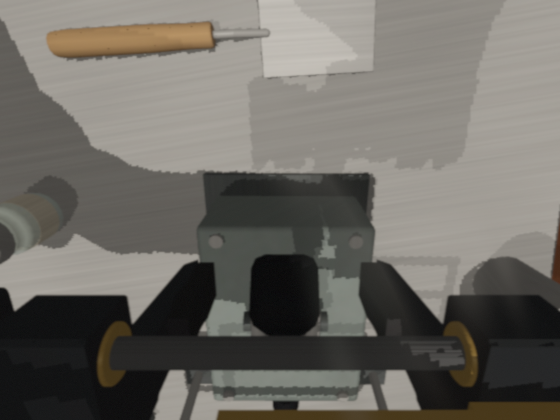

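The black handle end is at (285,290), leaning towards the robot between the open fingers. I back out and head for the plunger.

>>> step_arm(motion=[{"dp":[0,0,-30],"twist":[0,0,0],"hand":1},{"dp":[0,0,-75],"twist":[0,0,0],"hand":1},{"dp":[0,0,-125],"twist":[0,0,0],"hand":1},{"dp":[0,0,-160],"twist":[0,0,0],"hand":0},{"dp":[0,0,-160],"twist":[0,0,0],"hand":-1}])

```text
clock: 10.75
tool_pos: [0.4753, 0.244, 0.3394]
eef_rot: [0.082, 0.996, -0.0, 0.026]
contact_force: [-0.4, 0.2, -0.5]
opening: 0.796
finger_force: 0.0
```

```bash
cat >> h.py <<'E'
def plg(b,lean=30): # tip b mm from the rest face, on the plunger axis
    b+=22; return tool(TRIP,[-33-.5*b,0,142+.866*b],lean)
E
python3 - <<'E'
from h import *
d=snap('wrist');W=cloud(d);print(find('wrist',d,'lever_grip'))
o,M=ISO;Q=((W.reshape(-1,3)-o)@M)*1000
m=(abs(Q[:,1])<14)&(Q[:,2]>130)&(Q[:,2]<215)&(abs(Q[:,0])<130);q=Q[m]
print(len(q),np.round(np.percentile(q,[2,50,98],axis=0)))
rel(plg(100),plg(0))
E
```

```text
[]
1631 [[-102.  -12.  137.]
 [ -83.   -1.  198.]
 [ -25.   11.  209.]]
t 10.85 tcp [0.4743 0.2424 0.3364] F [-0.8 -0.6 -0.5] open 0.708 q [-0.12  0.53 -0.74  1.76  0.47  1.    0.37]
dp [ -96.4 -512.8   94.1] tw [-0.12  -0.469 -0.404]  world [ 0.49  -0.28   0.248]
dp [-137.9 -492.4  182.7] tw [-0.12  -0.469 -0.404]  world [ 0.538 -0.268  0.161]
```

>>> step_arm(motion=[{"dp":[0,-55,0],"twist":[0,0,-0.05],"hand":-1},{"dp":[-5,-110,0],"twist":[0,0,-0.1],"hand":-1},{"dp":[-10,-165,0],"twist":[0,-0.05,-0.15],"hand":-1},{"dp":[-10,-220,0],"twist":[0,-0.1,-0.2],"hand":-1},{"dp":[-10,-275,0],"twist":[-0.03,-0.15,-0.25],"hand":-1}])

```text
clock: 11.48
tool_pos: [0.4384, -0.0315, 0.3361]
eef_rot: [-0.045, 0.994, 0.004, 0.099]
contact_force: [1.2, -0.8, 0.5]
opening: 0.14
finger_force: 0.0
```

```bash
python3 - <<'E'
from h import *
rel(plg(150),plg(100),plg(0))
E
```

```text
t 11.47 tcp [ 0.4384 -0.0315  0.3361] F [ 1.2 -0.8  0.5] open 0.14 q [ 0.62  0.35 -0.87  2.12  0.5   0.65  1.09]
dp [   4.9 -256.2   45.4] tw [-0.058 -0.325 -0.152]  world [ 0.466 -0.286  0.291]
dp [ -10.8 -252.1   92.7] tw [-0.058 -0.325 -0.152]  world [ 0.49  -0.28   0.248]
dp [ -42.2 -244.   187.3] tw [-0.058 -0.325 -0.152]  world [ 0.538 -0.268  0.161]
```

>>> step_arm(motion=[{"dp":[0,-60,5],"twist":[-0.02,-0.08,-0.04],"hand":-1},{"dp":[0,-120,15],"twist":[-0.03,-0.16,-0.08],"hand":-1},{"dp":[5,-180,25],"twist":[-0.05,-0.25,-0.12],"hand":-1},{"dp":[5,-235,35],"twist":[-0.058,-0.325,-0.152],"hand":-1},{"dp":[5,-256,45],"twist":[-0.058,-0.325,-0.152],"hand":-1}])

```text
clock: 12.1
tool_pos: [0.4627, -0.2896, 0.2889]
eef_rot: [-0.116, 0.959, 0.033, 0.256]
contact_force: [0.6, -0.1, 0.3]
opening: 0.01
finger_force: 0.0
```

>>> step_arm(motion=[{"dp":[0,0,0],"twist":[0,0,0],"hand":-1},{"dp":[0,0,0],"twist":[0,0,0],"hand":-1}])

```text
clock: 12.35
tool_pos: [0.4659, -0.2827, 0.2925]
eef_rot: [-0.122, 0.958, 0.033, 0.257]
contact_force: [-0.1, 0.8, -0.6]
opening: 0.009
finger_force: 0.0
```

```bash
python3 - <<'E'
from h import *
rel(plg(150),plg(60),plg(20))
d=snap('wrist');cv2.imwrite('pics/w4.png',d['pixels'][...,::-1]);print(find('wrist',d,'plunger_top'),find('wrist',d,'trip'))
W=cloud(d);np.save('w4.npy',W)
o,M=TRIP;Q=((W.reshape(-1,3)-o)@M)*1000
n=np.array([-.5,0,.866]);c=np.array([-33,0,142.]);e=np.array([.866,0,.5])
D=Q-c;h=D@n;a=D@e;b=D[:,1];rr=np.hypot(a,b)
f=(rr<50)&(abs(h)<10);print('dist hist',np.histogram(h[f],np.arange(-12,13,2)))
f=(rr<45)&(abs(h)<3.5);print('face',f.sum(),a[f].mean(),b[f].mean(),cv2.minEnclosingCircle(np.c_[a[f],b[f]].astype(np.float32)),np.median(h[f]))
E
```

```text
t 12.35 tcp [ 0.4659 -0.2827  0.2925] F [-0.1  0.8 -0.6] open 0.009 q [ 1.32  0.66 -1.04  2.05  0.62  0.36  1.79]
dp [ 1.6 -3.4  0.8] tw [ 0. -0. -0.]  world [ 0.466 -0.286  0.291]
dp [ 1.6 -3.5 90.8] tw [ 0. -0. -0.]  world [ 0.509 -0.275  0.213]
dp [  1.6  -3.5 130.8] tw [ 0. -0. -0.]  world [ 0.529 -0.27   0.178]
[(0.56, array([ 0.544, -0.267,  0.139]))] [(0.77, array([ 0.544, -0.268,  0.087]))]
dist hist (array([   0,  333, 1048,   77,   31,  436, 2894,  198,    0,    0,    0,
          0]), array([-12, -10,  -8,  -6,  -4,  -2,   0,   2,   4,   6,   8,  10,  12]))
face 3556 -3.8253465603698547 -0.3175902653147752 ((-2.5914113521575928, -0.10329505801200867), 31.82788848876953) 0.8546654547656716
```

View pics/w4.png

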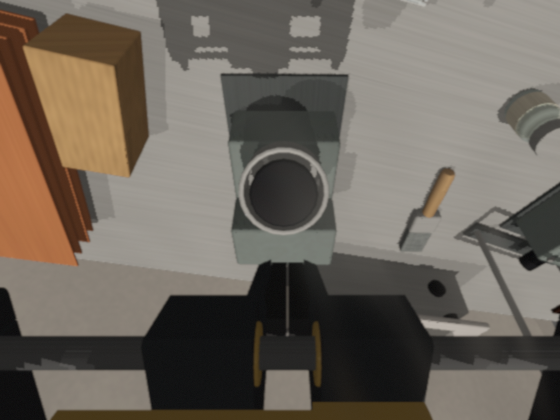

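The wrist view shows the plunger face in its rim at (285,190), and depth puts it 2.6 mm off my estimate. I correct for that, then approach.

>>> step_arm(motion=[{"dp":[4,-3.5,40],"twist":[0,0,0],"hand":-1},{"dp":[4,-3.5,85],"twist":[0,0,0],"hand":-1},{"dp":[4,-3.5,120],"twist":[0,0,0],"hand":-1},{"dp":[4,-3.5,142],"twist":[0,0,0],"hand":-1},{"dp":[4,-3.5,142],"twist":[0,0,0],"hand":-1}], force=20)

```text
clock: 13.12
tool_pos: [0.5327, -0.2712, 0.1706]
eef_rot: [-0.122, 0.958, 0.033, 0.256]
contact_force: [-1.2, 0.2, -0.3]
opening: 0.005
finger_force: 0.0
```

```bash
cat >> h.py <<'E'
def pl():
    rel(plg(0),plg(-25));s=r.get_state();print('axial F',R.from_quat(s['eef_rot']).inv().apply(s['contact_force']).round(1))
E
python3 -c "
from h import *
pl()"
```

```text
t 13.12 tcp [ 0.5327 -0.2712  0.1706] F [-1.2  0.2 -0.3] open 0.005 q [ 0.95  0.81 -0.6   2.05  1.36  0.04  1.06]
dp [-0.8  2.2 11.5] tw [ 0.001 -0.002  0.   ]  world [ 0.538 -0.268  0.161]
dp [-0.9  2.2 36.5] tw [ 0.001 -0.002  0.   ]  world [ 0.551 -0.264  0.139]
axial F [ 1.1  0.5 -0.3]
```

```bash
cat >> h.py <<'E'
def plt(b,lean): # tip on measured plunger axis, b mm from measured face
    b+=.85;a=np.radians(lean);t=np.array([-33-2.6*.866-.5*b,0,142-1.3+.866*b])
    return tool(TRIP,t-22*np.array([np.sin(a),0,-np.cos(a)]),lean)
E
python3 -c "
from h import *
rel(plt(15,22),plt(5,22),plt(-10,22),plt(-20,22))"
```

```text
t 13.12 tcp [ 0.5327 -0.2712  0.1706] F [-1.2  0.2 -0.3] open 0.005 q [ 0.95  0.81 -0.6   2.05  1.36  0.04  1.06]
dp [-1.3  2.2 -4.2] tw [0.001 0.138 0.   ]  world [ 0.531 -0.269  0.175]
dp [-1.3  2.2  5.8] tw [0.001 0.138 0.   ]  world [ 0.536 -0.268  0.166]
dp [-1.3  2.2 20.8] tw [0.001 0.138 0.   ]  world [ 0.543 -0.266  0.153]
dp [-1.3  2.2 30.8] tw [0.001 0.138 0.   ]  world [ 0.548 -0.265  0.145]
```

>>> step_arm(motion=[{"dp":[-1,2,-4],"twist":[0,0.04,0],"hand":-1},{"dp":[-1,2,-4],"twist":[0,0.08,0],"hand":-1},{"dp":[-1,2,-4],"twist":[0,0.138,0],"hand":-1},{"dp":[-1,2,0],"twist":[0,0.138,0],"hand":-1},{"dp":[-1,2,5],"twist":[0,0.138,0],"hand":-1}])

```text
clock: 13.75
tool_pos: [0.5345, -0.2699, 0.1665]
eef_rot: [-0.123, 0.974, 0.024, 0.189]
contact_force: [0.0, 0.7, -0.1]
opening: 0.007
finger_force: 0.0
```

```bash
python3 -c "
from h import *
rel(plt(5,22),plt(-10,22),plt(-20,22),plt(-24,22))"
```

```text
t 13.75 tcp [ 0.5345 -0.2699  0.1665] F [ 0.   0.7 -0.1] open 0.007 q [ 1.03  0.88 -0.89  1.97  1.15  0.43  1.24]
dp [-1.7  1.3  1. ] tw [-0.001  0.    -0.002]  world [ 0.536 -0.268  0.166]
dp [-3.8  1.3 15.9] tw [-0.001  0.    -0.002]  world [ 0.543 -0.266  0.153]
dp [-5.2  1.3 25.8] tw [-0.001  0.    -0.002]  world [ 0.548 -0.265  0.145]
dp [-5.8  1.3 29.8] tw [-0.001  0.    -0.002]  world [ 0.55  -0.264  0.141]
```

>>> step_arm(motion=[{"dp":[-2,1,5],"twist":[0,0,0],"hand":-1},{"dp":[-3,1,10],"twist":[0,0,0],"hand":-1},{"dp":[-4,1,16],"twist":[0,0,0],"hand":-1},{"dp":[-4.5,1,21],"twist":[0,0,0],"hand":-1},{"dp":[-5,1,24],"twist":[0,0,0],"hand":-1}])

```text
clock: 14.38
tool_pos: [0.5467, -0.2662, 0.1455]
eef_rot: [-0.122, 0.974, 0.024, 0.188]
contact_force: [-5.2, -1.5, 2.0]
opening: 0.003
finger_force: 2.7
```

```bash
python3 -c "
from h import *
rel(plt(-20,22),plt(-25,22));pl()"
```

```text
t 14.38 tcp [ 0.5467 -0.2662  0.1455] F [-5.2 -1.5  2. ] open 0.003 q [ 0.98  0.91 -0.84  1.95  1.21  0.4   1.18]
dp [-1.2  0.8  1.6] tw [-0.001 -0.002 -0.003]  world [ 0.548 -0.265  0.145]
dp [-1.9  0.8  6.5] tw [-0.001 -0.002 -0.003]  world [ 0.551 -0.264  0.14 ]
t 14.38 tcp [ 0.5467 -0.2662  0.1455] F [-5.2 -1.5  2. ] open 0.003 q [ 0.98  0.91 -0.84  1.95  1.21  0.4   1.18]
dp [  2.    0.8 -17.5] tw [-0.001 -0.142 -0.003]  world [ 0.538 -0.268  0.161]
dp [-1.5  0.8  7.2] tw [-0.001 -0.142 -0.003]  world [ 0.551 -0.264  0.139]
axial F [ 4.3 -0.1 -3.9]
```

>>> step_arm(motion=[{"dp":[-0.5,0.5,2],"twist":[0,0,0],"hand":-1},{"dp":[-1,0.5,4],"twist":[0,0,0],"hand":-1},{"dp":[-1.2,0.5,5],"twist":[0,0,0],"hand":-1}])

```text
clock: 14.75
tool_pos: [0.5491, -0.2655, 0.1413]
eef_rot: [-0.122, 0.974, 0.024, 0.188]
contact_force: [-6.4, -1.8, 3.3]
opening: 0.001
finger_force: 3.0
```

```bash
python3 -c "
from h import *
rel(plt(-20,22),plt(-25,22));pl()"
```

```text
t 14.75 tcp [ 0.5491 -0.2655  0.1413] F [-6.4 -1.8  3.3] open 0.001 q [ 0.97  0.92 -0.82  1.95  1.23  0.39  1.17]
dp [-0.5  0.7 -3.2] tw [-0.001 -0.003 -0.003]  world [ 0.548 -0.265  0.145]
dp [-1.2  0.7  1.7] tw [-0.001 -0.003 -0.003]  world [ 0.551 -0.264  0.14 ]
t 14.75 tcp [ 0.5491 -0.2655  0.1413] F [-6.4 -1.8  3.3] open 0.001 q [ 0.97  0.92 -0.82  1.95  1.23  0.39  1.17]
dp [  2.7   0.7 -22.3] tw [-0.002 -0.143 -0.003]  world [ 0.538 -0.268  0.161]
dp [-0.8  0.7  2.4] tw [-0.002 -0.143 -0.003]  world [ 0.551 -0.264  0.139]
axial F [ 4.9 -0.2 -5.5]
```

>>> step_arm(motion=[{"dp":[-0.2,0.2,1],"twist":[0,0,0],"hand":-1},{"dp":[-0.4,0.5,2],"twist":[0,0,0],"hand":-1}])

```text
clock: 15.0
tool_pos: [0.5493, -0.2654, 0.1407]
eef_rot: [-0.122, 0.974, 0.022, 0.188]
contact_force: [-18.6, -5.3, 23.3]
opening: 0.008
finger_force: 14.4
```

>>> step_arm(motion=[{"dp":[-0.1,0,0.5],"twist":[0,0,0],"hand":-1},{"dp":[-0.2,0,1],"twist":[0,0,0],"hand":-1}])

```text
clock: 15.25
tool_pos: [0.5494, -0.2654, 0.1406]
eef_rot: [-0.122, 0.974, 0.022, 0.188]
contact_force: [-20.6, -3.1, 28.2]
opening: 0.006
finger_force: 17.5
```

>>> step_arm(motion=[{"dp":[0,0,-1],"twist":[0,0,0],"hand":-1},{"dp":[0,0,-1],"twist":[0,0,0],"hand":-1},{"dp":[0,0,-1],"twist":[0,0,0],"hand":-1},{"dp":[0,0,-1],"twist":[0,0,0],"hand":-1}])

```text
clock: 15.75
tool_pos: [0.5493, -0.2655, 0.1409]
eef_rot: [-0.122, 0.974, 0.022, 0.188]
contact_force: [-13.7, -3.6, 16.7]
opening: 0.006
finger_force: 11.1
```

```bash
python3 -c "
from h import *
rel(plt(-25,22));pl()
d=snap('top');W=cloud(d)
cv2.imwrite('pics/t5.png',cv2.resize(d['pixels'][110:230,320:440,::-1],None,fx=4,fy=4))"
```

```text
t 15.75 tcp [ 0.5493 -0.2655  0.1409] F [-13.7  -3.6  16.7] open 0.006 q [ 0.97  0.92 -0.82  1.95  1.23  0.39  1.16]
dp [-1.2  0.8  1.2] tw [-0.004 -0.004 -0.004]  world [ 0.551 -0.264  0.14 ]
t 15.75 tcp [ 0.5493 -0.2655  0.1409] F [-13.7  -3.6  16.7] open 0.006 q [ 0.97  0.92 -0.82  1.95  1.23  0.39  1.16]
dp [  2.8   0.7 -22.9] tw [-0.004 -0.144 -0.003]  world [ 0.538 -0.268  0.161]
dp [-0.8  0.8  1.9] tw [-0.004 -0.144 -0.003]  world [ 0.551 -0.264  0.139]
axial F [  6.9  -0.2 -20.8]
```

View pics/t5.png

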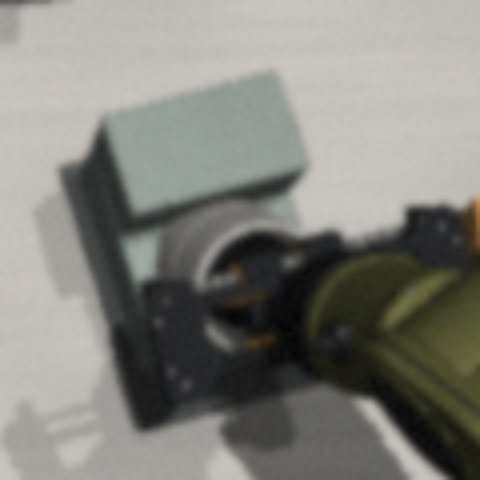

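The fingertips are inside the barrel at about (250,280). Force jumped at the depth I expected for the stop, so the plunger is home and was held. I retract.

>>> step_arm(motion=[{"dp":[2,0,-12],"twist":[0,0,0],"hand":-1},{"dp":[6,0,-40],"twist":[0,0,0],"hand":-1},{"dp":[10,0,-80],"twist":[0,0,0],"hand":-1},{"dp":[15,0,-130],"twist":[0,0,0],"hand":-1},{"dp":[15,0,-180],"twist":[0,0,0],"hand":-1}])

```text
clock: 16.42
tool_pos: [0.4728, -0.2838, 0.3033]
eef_rot: [-0.123, 0.974, 0.024, 0.19]
contact_force: [-0.4, -1.3, -0.1]
opening: 0.004
finger_force: 0.0
```

```bash
python3 - <<'E'
from h import *
V=tool(ISO,[0,0,0],0)[1]
rel((np.array([.42,0,.33]),V),lev(0,100,0,150))
d=snap('wrist');W=cloud(d)
o,M=TRIP;Q=((W.reshape(-1,3)-o)@M)*1000
n=np.array([-.5,0,.866]);c=np.array([-33,0,142.]);e=np.array([.866,0,.5])
D=Q-c;h=D@n;a=D@e;b=D[:,1]
f=(np.hypot(a+2.6,b)<25)&(abs(h)<40);print(f.sum(),'face h',np.percentile(h[f],[5,50,95]))
E
```

```text
t 16.43 tcp [ 0.4728 -0.2838  0.3033] F [-0.4 -1.3 -0.1] open 0.004 q [ 1.32  0.72 -1.22  1.94  0.79  0.68  1.57]
dp [-28.1 288.1 -17.2] tw [0.081 0.38  0.41 ]  world [0.42 0.   0.33]
dp [-138.9  504.8   35.4] tw [0.081 0.38  0.41 ]  world [0.485 0.24  0.323]
2138 face h [-0.19887282  0.97839679  2.16930964]
```

>>> step_arm(motion=[{"dp":[-10,55,-15],"twist":[0.02,0.08,0.08],"hand":-1},{"dp":[-20,115,-20],"twist":[0.03,0.16,0.16],"hand":0},{"dp":[-25,175,-20],"twist":[0.05,0.24,0.24],"hand":1},{"dp":[-28,235,-20],"twist":[0.07,0.32,0.33],"hand":1},{"dp":[-28,290,-17],"twist":[0.081,0.38,0.41],"hand":1}])

```text
clock: 17.1
tool_pos: [0.4206, 0.0052, 0.3289]
eef_rot: [0.083, 0.997, 0.0, 0.0]
contact_force: [1.1, -1.3, 0.3]
opening: 0.436
finger_force: 0.0
```

```bash
python3 - <<'E'
from h import *
rel(lev(0,100,2,160))
E
```

```text
t 17.1 tcp [0.4206 0.0052 0.3289] F [ 1.1 -1.3  0.3] open 0.436 q [ 0.58  0.47 -1.04  2.02  0.51  0.93  0.68]
dp [-19.  242.6  -4. ] tw [ 0.001 -0.034 -0.001]  world [0.479 0.241 0.333]
```

>>> step_arm(motion=[{"dp":[-5,55,-4],"twist":[0,0,0],"hand":1},{"dp":[-10,115,-4],"twist":[0,0,0],"hand":1},{"dp":[-15,175,-4],"twist":[0,-0.02,0],"hand":1},{"dp":[-19,225,-4],"twist":[0,-0.034,0],"hand":1},{"dp":[-19,242.5,-4],"twist":[0,-0.034,0],"hand":1}])

```text
clock: 17.73
tool_pos: [0.4781, 0.2433, 0.3321]
eef_rot: [0.08, 0.997, 0.001, 0.017]
contact_force: [0.3, -1.0, 0.1]
opening: 0.989
finger_force: 0.0
```

>>> step_arm(motion=[{"dp":[0,0,0],"twist":[0,0,0],"hand":1},{"dp":[0,0,0],"twist":[0,0,0],"hand":1}])

```text
clock: 17.98
tool_pos: [0.4783, 0.2371, 0.3316]
eef_rot: [0.083, 0.996, -0.002, 0.016]
contact_force: [-0.1, 0.2, 0.4]
opening: 1.006
finger_force: 0.0
```

```bash
python3 - <<'E'
from h import *
rel(lev(0,101,2,60),lev(0,101,2,3))
d=snap('wrist');W=cloud(d)
o,M=ISO;Q=((W.reshape(-1,3)-o)@M)*1000
m=(abs(Q[:,1])<25)&(Q[:,2]>150)&(Q[:,2]<215)&(Q[:,0]>-130)&(Q[:,0]<60);print(np.round(np.percentile(Q[m],[2,50,98],axis=0)))
E
```

```text
t 17.98 tcp [0.4783 0.2371 0.3316] F [-0.1  0.2  0.4] open 1.006 q [-0.01  0.6  -0.93  1.75  0.58  1.07  0.27]
dp [ 0.2  4.5 97.7] tw [-0.002 -0.002 -0.001]  world [0.482 0.241 0.234]
dp [  0.    4.6 154.7] tw [-0.002 -0.002 -0.001]  world [0.484 0.241 0.177]
[[-103.  -12.  159.]
 [ -84.   -1.  199.]
 [ -39.   11.  209.]]
```

Lever is still at OFF and centred. I descend and grip.

>>> step_arm(motion=[{"dp":[0,4,40],"twist":[0,0,0],"hand":1},{"dp":[0,4.5,85],"twist":[0,0,0],"hand":1},{"dp":[0,4.5,125],"twist":[0,0,0],"hand":1},{"dp":[0,4.5,150],"twist":[0,0,0],"hand":1},{"dp":[0,4.5,155],"twist":[0,0,0],"hand":1}])

```text
clock: 18.65
tool_pos: [0.4836, 0.2394, 0.1756]
eef_rot: [0.083, 0.996, -0.003, 0.015]
contact_force: [-0.4, -0.5, 0.0]
opening: 1.001
finger_force: 0.0
```

>>> step_arm(motion=[{"dp":[0,0,0],"twist":[0,0,0],"hand":0},{"dp":[0,0,0],"twist":[0,0,0],"hand":-0.8},{"dp":[0,0,0],"twist":[0,0,0],"hand":-0.8},{"dp":[0,0,0],"twist":[0,0,0],"hand":-0.8},{"dp":[0,0,0],"twist":[0,0,0],"hand":-0.8}], force=20)

```text
clock: 19.27
tool_pos: [0.4839, 0.2413, 0.1771]
eef_rot: [0.082, 0.996, -0.002, 0.016]
contact_force: [-0.1, -0.8, 0.1]
opening: 0.455
finger_force: 0.0
```

>>> step_arm(motion=[{"dp":[0,0,0],"twist":[0,0,0],"hand":-0.8},{"dp":[0,0,0],"twist":[0,0,0],"hand":-0.8},{"dp":[0,0,0],"twist":[0,0,0],"hand":-0.8}])

```text
clock: 19.65
tool_pos: [0.4837, 0.2404, 0.1768]
eef_rot: [0.083, 0.996, -0.003, 0.016]
contact_force: [0.6, -2.0, 2.9]
opening: 0.272
finger_force: 20.0
```

```bash
python3 - <<'E'
from h import *
for q,l in((0,3),(.15,5),(.3,8),(.45,11),(.6,14),(.75,18)):rel(lev(q,101,l,3))
E
```

```text
t 19.65 tcp [0.4837 0.2404 0.1768] F [ 0.6 -2.   2.9] open 0.272 q [-0.12  0.79 -0.76  1.91  0.83  0.77  0.05]
dp [-0.2  0.2 -0. ] tw [-0.003 -0.02  -0.001]  world [0.484 0.241 0.177]
t 19.65 tcp [0.4837 0.2404 0.1768] F [ 0.6 -2.   2.9] open 0.272 q [-0.12  0.79 -0.76  1.91  0.83  0.77  0.05]
dp [-12.2   0.2  -9.1] tw [-0.003 -0.055 -0.001]  world [0.495 0.239 0.186]
t 19.65 tcp [0.4837 0.2404 0.1768] F [ 0.6 -2.   2.9] open 0.272 q [-0.12  0.79 -0.76  1.91  0.83  0.77  0.05]
dp [-25.4   0.2 -16.3] tw [-0.003 -0.107 -0.001]  world [0.508 0.237 0.194]
t 19.65 tcp [0.4837 0.2404 0.1768] F [ 0.6 -2.   2.9] open 0.272 q [-0.12  0.79 -0.76  1.91  0.83  0.77  0.05]
dp [-39.5   0.2 -21.3] tw [-0.003 -0.16  -0.001]  world [0.522 0.234 0.199]
t 19.65 tcp [0.4837 0.2404 0.1768] F [ 0.6 -2.   2.9] open 0.272 q [-0.12  0.79 -0.76  1.91  0.83  0.77  0.05]
dp [-54.2   0.2 -24.2] tw [-0.003 -0.212 -0.001]  world [0.536 0.232 0.203]
t 19.65 tcp [0.4837 0.2404 0.1768] F [ 0.6 -2.   2.9] open 0.272 q [-0.12  0.79 -0.76  1.91  0.83  0.77  0.05]
dp [-69.1   0.2 -24.8] tw [-0.003 -0.282 -0.001]  world [0.551 0.229 0.204]
```

>>> step_arm(motion=[{"dp":[-12,0,-9],"twist":[0,-0.055,0],"hand":-0.8},{"dp":[-25,0,-16],"twist":[0,-0.107,0],"hand":-0.8},{"dp":[-39.5,0,-21],"twist":[0,-0.16,0],"hand":-0.8},{"dp":[-54,0,-24],"twist":[0,-0.212,0],"hand":-0.8},{"dp":[-69,0,-25],"twist":[0,-0.282,0],"hand":-0.8}])

```text
clock: 20.27
tool_pos: [0.5485, 0.2294, 0.203]
eef_rot: [0.081, 0.985, -0.014, 0.154]
contact_force: [-6.8, -2.5, -2.9]
opening: 0.271
finger_force: 20.0
```

```bash
python3 - <<'E'
from h import *
for q,l in((.75,18),(.9,22),(1.05,26),(1.2,29),(1.35,32),(1.5,35)):rel(lev(q,101,l,3))
E
```

```text
t 20.27 tcp [0.5485 0.2294 0.203 ] F [-6.8 -2.5 -2.9] open 0.271 q [-0.23  0.71 -0.58  1.94  1.12  0.67 -0.19]
dp [-2.7  0.5 -0.1] tw [-0.003 -0.003  0.   ]  world [0.551 0.229 0.204]
t 20.27 tcp [0.5485 0.2294 0.203 ] F [-6.8 -2.5 -2.9] open 0.271 q [-0.23  0.71 -0.58  1.94  1.12  0.67 -0.19]
dp [-16.5   0.5   5.6] tw [-0.003 -0.073  0.   ]  world [0.566 0.227 0.203]
t 20.27 tcp [0.5485 0.2294 0.203 ] F [-6.8 -2.5 -2.9] open 0.271 q [-0.23  0.71 -0.58  1.94  1.12  0.67 -0.19]
dp [-29.3   0.5  13.4] tw [-0.003 -0.143  0.   ]  world [0.58  0.225 0.199]
t 20.27 tcp [0.5485 0.2294 0.203 ] F [-6.8 -2.5 -2.9] open 0.271 q [-0.23  0.71 -0.58  1.94  1.12  0.67 -0.19]
dp [-40.9   0.5  23. ] tw [-0.003 -0.195  0.   ]  world [0.594 0.222 0.194]
t 20.27 tcp [0.5485 0.2294 0.203 ] F [-6.8 -2.5 -2.9] open 0.271 q [-0.23  0.71 -0.58  1.94  1.12  0.67 -0.19]
dp [-50.9   0.6  34.3] tw [-0.003 -0.248  0.001]  world [0.607 0.22  0.186]
t 20.27 tcp [0.5485 0.2294 0.203 ] F [-6.8 -2.5 -2.9] open 0.271 q [-0.23  0.71 -0.58  1.94  1.12  0.67 -0.19]
dp [-59.1   0.6  46.9] tw [-0.003 -0.3    0.001]  world [0.618 0.218 0.176]
```

>>> step_arm(motion=[{"dp":[-16.5,0.5,5.5],"twist":[0,-0.073,0],"hand":-0.8},{"dp":[-29,0.5,13],"twist":[0,-0.143,0],"hand":-0.8},{"dp":[-41,0.5,23],"twist":[0,-0.195,0],"hand":-0.8},{"dp":[-51,0.5,34],"twist":[0,-0.248,0],"hand":-0.8},{"dp":[-59,0.5,47],"twist":[0,-0.3,0],"hand":-0.8}])

```text
clock: 20.9
tool_pos: [0.6226, 0.2169, 0.1788]
eef_rot: [0.08, 0.949, -0.027, 0.304]
contact_force: [1.0, -6.7, 6.0]
opening: 0.267
finger_force: 20.0
```

>>> step_arm(motion=[{"dp":[0,0,0],"twist":[0,0,0],"hand":-0.8},{"dp":[0,0,0],"twist":[0,0,0],"hand":-0.8}])

```text
clock: 21.15
tool_pos: [0.623, 0.2168, 0.1782]
eef_rot: [0.08, 0.949, -0.027, 0.303]
contact_force: [5.5, -3.9, -0.6]
opening: 0.268
finger_force: 20.0
```

```bash
python3 - <<'E'
from h import *
rel(lev(1.5,101,35,3))
E
```

```text
t 21.15 tcp [0.623  0.2168 0.1782] F [ 5.5 -3.9 -0.6] open 0.268 q [-0.36  0.79 -0.39  2.01  1.77  0.69 -0.8 ]
dp [ 5.1  0.7 -1.4] tw [-0.005  0.007 -0.002]  world [0.618 0.218 0.176]
```

>>> step_arm(motion=[{"dp":[0,0,0],"twist":[0,0,0],"hand":0.3},{"dp":[0,0,0],"twist":[0,0,0],"hand":1},{"dp":[0,0,0],"twist":[0,0,0],"hand":1},{"dp":[0,0,0],"twist":[0,0,0],"hand":1},{"dp":[0,0,0],"twist":[0,0,0],"hand":1}])

```text
clock: 21.78
tool_pos: [0.6207, 0.2191, 0.1777]
eef_rot: [0.078, 0.95, -0.025, 0.301]
contact_force: [-0.1, -0.1, 0.0]
opening: 0.809
finger_force: 0.0
```

>>> step_arm(motion=[{"dp":[0,0,-20],"twist":[0,0,0],"hand":1},{"dp":[0,0,-50],"twist":[0,0,0],"hand":1},{"dp":[0,0,-90],"twist":[0,0,0],"hand":1},{"dp":[0,0,-130],"twist":[0,0,0],"hand":1},{"dp":[0,0,-130],"twist":[0,0,0],"hand":1}])

```text
clock: 22.4
tool_pos: [0.5464, 0.2331, 0.2864]
eef_rot: [0.077, 0.95, -0.024, 0.303]
contact_force: [0.3, -0.2, 0.1]
opening: 1.002
finger_force: 0.0
```

```bash
python3 - <<'E'
from h import *
rel(lev(1.5,101,35,130))
d=snap('wrist');cv2.imwrite('pics/w6.png',d['pixels'][...,::-1]);W=cloud(d);print(find('wrist',d,'lever_grip'))
o,M=ISO;Q=((W.reshape(-1,3)-o)@M)*1000
m=(abs(Q[:,1])<12)&(Q[:,2]>130)&(Q[:,2]<215)&(Q[:,0]>-30)&(Q[:,0]<130);q=Q[m]
t=np.arctan2(q[:,0],q[:,2]-100);L=np.hypot(q[:,0],q[:,2]-100);f=(L>70)&(L<135)
# surface line direction = handle direction
u,s,v=np.linalg.svd(q[f][:,[0,2]]-q[f][:,[0,2]].mean(0),full_matrices=False);print(f.sum(),'lever angle',.75+np.arctan(v[0,0]/v[0,1]),s)
d=snap('top')
for n in('jar','brush','spatula','mould','beaker','carton','plunger_top','lever_grip'):print(n,find('top',d,n)[:1])
E
```

```text
t 22.4 tcp [0.5464 0.2331 0.2864] F [ 0.3 -0.2  0.1] open 1.002 q [-0.43  0.55 -0.43  2.09  1.45  0.7  -0.6 ]
dp [ 3.1 -2.8  5.1] tw [0.003 0.006 0.   ]  world [0.546 0.23  0.28 ]
[(0.72, array([0.599, 0.225, 0.17 ])), (0.37, array([ 0.667, -0.176,  0.01 ]))]
2429 lever angle 1.5009032263358653 [929.87293784  52.14655347]
jar [(0.74, array([0.461, 0.004, 0.076]))]
brush [(0.6, array([ 0.675, -0.002,  0.019]))]
spatula [(0.86, array([0.345, 0.16 , 0.014]))]
mould [(0.89, array([ 0.358, -0.248,  0.003]))]
beaker [(0.65, array([0.625, 0.467, 0.081]))]
carton [(0.62, array([ 0.559, -0.452,  0.078]))]
plunger_top [(0.55, array([ 0.551, -0.266,  0.145]))]
lever_grip [(0.56, array([0.614, 0.219, 0.185]))]
```

View pics/w6.png

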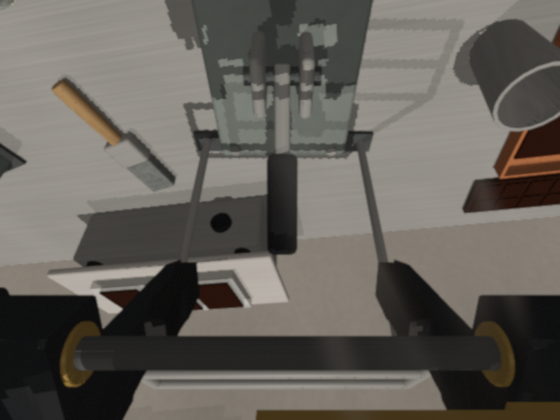

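The handle at (283,200) lies away under the guard, measured at 1.50 rad (ON), and the open fingers are clear. The spatula's changed reading comes from the arm hiding part of it in the top view. The robot never went near it.

```bash
python3 -c "
from plant import r
print(r.finish_job())"
```

```text
the job is handed in; nothing more can be done
None
```

The job is handed in after about 22 s: lever thrown to OFF, plunger pressed to its stop (about 35 N measured at the wrist) and back out, lever back at ON (measured 1.50 rad); the verdict was not shown, and the spatula was partly hidden in the last check.

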